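Balance and lift a nest plate off its pins

ROBOT

A 6-joint arm with a two-finger parallel gripper is mounted at the origin on the work surface. World frame = base frame: x ahead of the robot, y to its left, z up, the work surface at z = 0. Lengths are in m, angles in rad, forces in N, time in s.
With the tool pointing down it reaches from about 0.3 to 0.875 m from the base axis. Payload 6.4 kg.
Tool frame: the origin (TCP) lies on the centre line of the jaws, within the pads' length; the fingertips stand 14 mm ahead of it and the grasp point (between the pads) lies 5 mm behind it; z points along the fingers, y is the direction in which the jaws open and shut (so a half turn about z gives the same grasp; the last joint's range is limited). The gripper opens to 85 mm and grips with 20 to 120 N. Pads are 22 mm wide; open, the fingers measure 114 mm over their backs; the gripper's body (76 mm by 85 mm) begins 54 mm behind the grasp point. The pads swing forward as they close: fully open they stand 13 mm farther back than shut.
Start: joints at [-1.45, 0.181, 1.607, -0, 1.354, -0.206], TCP at [0.185, -0.545, 0.245] pointing down, gripper open.
Joint ranges: [-2.99, 2.99], [-0.89, 2.07], [0.3, 2.58], [-1.14, 4.28], [0, 2.63], [-3.12, 3.12]. Speed limits (rad/s): [2.57, 2.57, 3.01, 3.14, 3.14, 3.14].

INTERFACE

Orientations are given as a unit quaternion [w, x, y, z].
In Python, from bench import * gives the robot as it stands.
- The arm moves only by the tool servo_tool, never from a script. Its argument "plan" is a list that holds one entry, the list of rows, each a list of 5 numbers: the shift along the world's x, y, z in m, then the turn about the world's z in rad, then the gripper command: -1 is shut, 1 is fully open, values between are in proportion. In form: [[[tx, ty, tz, roll, claw], ...]]. A call has 1 to 8 rows; each row shifts and turns the commanded pose from where the row before left it; what a row does not reach is not made up. A row lasts 1/10 s, in which the tool goes at most 50 mm and 8.59 degrees, less where a joint would pass 70% of its speed; a pose out of reach is approached as far as the arm can. A call with a gripper value outside its range is refused whole. The fingers move at their own pace and stop on an object; the grip force is fixed at half the most. Time passes only in rows, so rows that do not move let the fingers close. It gives the time, the measured TCP pose, the force and the opening at its end, in the units of the state.
- get_obs(): the state, without advancing time (a new reading comes with each control period).
- camera(name): name is "scene" or "top" or "wrist"; returns a dict with "img" (384x512x3 uint8, blue, green, red), "camera_matrix" (3x3 intrinsics, pixels), "rvec" (rotation vector, rad) and "tvec" (3), from world to camera coordinates, as OpenCV has them. Camera axes: x right, y down, z forward; pixel columns grow to the right and rows downward; lengths in m; the calibration is good to about 2 mm. The wrist camera is an equidistant fisheye: a pixel r from the principal point sees the ray r / f radians off the axis. A picture is of the moment at which its call begins. There is no depth.
- hand_in(): hands the job in, once; it reports no verdict.
Trained networks look in a picture, given as the dict that the camera call returned (one of the last four; its "shot" number tells which), for a name from the list of things; names that differ only in an ending like _2 or _b are one class to them, and where a whole thing is asked for, a point or a joint stands for the part that bears it (a point fixed in the world has none). Each returns a list of dicts, best first, with "conf" (0 to 1); they miss things now and then, are a little off and sometimes report something else, mostly with a low value. They report only what shows in the picture. A call takes as long as a camera call. They do not tell look-alikes from the thing itself.
- trace(picture, thing): "mask" (384x512 bool, what is visible of it) and "rect" ([left, top, right, bottom] as shares, 0 to 1, of the picture: columns of its width, rows of its height, round what is visible of it).
- pinpoint(picture, thing): "centre" ([row, column] as shares, 0 to 1, of the picture: columns of its width, rows of its height: a listed point, or the origin of a listed thing).
The state is a dict: "time_s": time; "q": joint angles; "dq": joint speeds; "joint_efforts": joint torques, N m; "eef_pos": TCP position; "eef_rot": TCP orientation; "wrist_force": force on the tool from outside, world axes, zero at the start; "torque": the same for the moment, N m; "opening": opening from 0.0 (shut) to 1.0 (fully open).
Only numpy, scipy, OpenCV 4.12 (cv2) and the standard library are available. Lean on these libraries where they do the work, as an engineer would, in place of code of your own. Each camera call takes 0.05 s, during which the arm holds its last target.

TASK

Lift the steel nest plate straight up off its two locating pins by its hinged sliding handle and lay it centred and square across the two battens of the stand, then let go. A weight is hidden inside the plate, so find out by feel where it balances and slide the handle there before you lift: the plate must stay level throughout or it cocks and jams. Set it down without dropping it, and leave the file, the tape roll and the grey frame where they lie.

Things in the scene. Friction and masses are not known exactly. Their poses are not given: they have to be found in the camera images.
- plate: Flat rectangular steel nest plate, 200 (x) x 140 (y) x 14 mm, its underside flat; origin at the centre of its underside, z up through the plate. Two through holes of 16 mm at (75, 57) and (-75, -57) mm. It weighs about 0.75 to 0.95 kg in all, handle included. A hidden weight inside, which does not shift, moves its balance point along x.
- track (a point): Middle of the plate's top. A straight track runs through it along plate x and carries the sliding handle. The balance point (where the handle must stand for the plate to hang level) lies anywhere from 20 mm on the -x side of here to 55 mm on the +x side, at y = 0.
- carriage (a joint): Position of the sliding handle along plate x, m from the plate's middle, -0.06 to 0.06, growing towards plate +x; it starts near the -x end. It slides with about 3 N of friction and stays where left. Its foot is a 60 x 90 x 5 mm slab on the plate with two lugs in the middle, 28 mm over both across y, tops 37 mm above the plate; foot and tab weigh 0.14 kg together.
- handle (a point): Point to grip, in the upper part of the handle's upright steel tab, 76 mm above the plate's top. The tab is 30 mm along plate x, 14 mm thick along plate y (grip it across the thickness), ends 21 mm above this point and is clear down to the lugs, 39 mm below. It stands upright at the start.
- tab: The handle's upright tab; origin at the centre of the cross pin (parallel to plate y) on which the tab is hinged to the foot, 46 mm below the grip point, 30 mm above the plate's top; slight friction, 0.04 N m. A plate lifted away from its balance point pitches on this pin like a hanging sign; within about 5 mm of it, it hangs nearly level.
- jig: Fixed plywood base, 220 (x) x 160 (y) x 18 mm, origin at the centre of its underside, on which the plate lies at the start with the axes of both matching. Two upright steel pins, 14 mm in diameter, stand 40 mm above the base at (75, 57) and (-75, -57) mm and pass through the plate's holes; a plate pushed sideways binds on them.
- stand: Fixed stand: a 190 (x) x 140 (y) x 12 mm board with two parallel wooden battens along y, each 24 mm wide, 140 mm long and 30 mm high, centred at x = -65 and +65 mm; tops 42 mm above the origin, which is at the centre of the board's underside. The plate belongs on the battens, centred over the origin, with its x axis parallel to the stand's (either way round).
- file: Flat file with wooden handle, about 215 mm long, a bystander; origin near its middle, on its underside.
- tape: Roll of paper tape lying flat, 100 mm across, 25 mm high, a bystander; origin under its centre.
- bezel: Grey rectangular metal frame lying flat, 200 x 120 x 14 mm, a bystander; origin under its centre.
Mind the look-alikes: they are no part of the job. Of the things like the plate, leave any that is orange; of the rest the larger one is meant. Leave any pink look-alike of the stand alone.

How it is judged:
By the outcome, as a careful person would: the job done as asked, in the order asked, and still so for the second after the job is handed in, with the robot touching nothing.
It also fails if it takes over 72 s, if anything falls off the work surface, if the arm or the gripper's body presses on something with over 40 N, if the wrist force passes 120 N, or if a joint passes its speed limit or range.

## Working session

There is one attempt and no reset: what is moved stays moved. The work goes in short steps, Python scripts to look and compute and a tool call to move; the robot and the scene stay as the last step left them, time stands still between calls to the robot, and variables do not carry over. Pictures are saved under pics/ and viewed, and the job is handed in when it is done.

Besides the shell and the picture viewer there is one more tool, called by a JSON object that holds its "op" and its "data", one argument or row to a line. servo_tool: Moves the arm, as the interface text tells. Its arguments: {"type":"object","properties":{"plan":{"type":"array"}},"required":["plan"]}

```bash
mkdir -p pics; ls
python3 - <<'E'
from bench import *
import cv2
o=get_obs();print({k:o[k] for k in o})
for n in("scene","top"):
    c=camera(n);cv2.imwrite(f"pics/{n}0.png",c["img"]);print(n,c["camera_matrix"].tolist() if hasattr(c["camera_matrix"],'tolist') else c["camera_matrix"],c["rvec"],c["tvec"])
    for t in("plate","stand","jig","handle","tab","track","carriage","bezel","file","tape"):
        try:
            print(t,[(round(d["conf"],2),[round(d["centre"][1]*512),round(d["centre"][0]*384)]) for d in pinpoint(c,t)])
        except Exception as e: print(t,e)
E
```

```text
pics
{'time_s': 0.0, 'q': array([-1.45030280e+00,  1.81537714e-01,  1.60802330e+00, -3.50426796e-05,
        1.35381811e+00, -2.06297022e-01]), 'dq': array([-6.86026987e-05,  6.88344742e-04,  1.59975972e-03,  5.54965123e-04,
        2.34796089e-04, -2.14586488e-04]), 'joint_efforts': array([-1.54761463e-03, -4.44885921e+01, -3.51336086e+01, -4.67673854e-04,
        9.29466274e-03,  1.68520336e-05]), 'eef_pos': array([ 0.18451931, -0.54401572,  0.24437863]), 'eef_rot': array([-8.93143331e-04,  9.86679655e-01,  1.62672863e-01,  2.12180472e-05]), 'wrist_force': array([ 0.05703637, -0.75666932,  0.27860642]), 'torque': array([ 0.00783163, -0.00237585,  0.08182727]), 'opening': 0.9981102537247658}
scene [[364.1130656602241, 0.0, 258.0036092695194], [0.0, 364.1130656602241, 194.8819216868456], [0.0, 0.0, 1.0]] [ 2.06459733  0.934639   -0.48860247] [-0.30230069 -0.15154406  1.45414204]
plate [(0.96, [117, 277]), (0.85, [216, 246]), (0.73, [149, 214])]
stand [(0.67, [310, 195]), (0.66, [276, 154])]
jig []
handle [(0.71, [206, 210]), (0.59, [141, 190]), (0.44, [112, 259])]
tab [(0.7, [142, 20
[... 206 characters left out ...]
, 172])]
file [(0.69, [149, 341])]
tape [(0.63, [317, 255])]
top [[449.73380823092066, 0.0, 267.1437848887672], [0.0, 449.73380823092066, 196.87333129302837], [0.0, 0.0, 1.0]] [ 2.14584799 -2.20582661  0.07533838] [0.01112895 0.46347392 1.57967957]
plate [(0.87, [394, 204]), (0.71, [345, 263])]
stand [(0.56, [189, 260])]
jig [(0.7, [320, 182])]
handle [(0.62, [398, 206]), (0.47, [352, 264]), (0.42, [318, 194])]
tab [(0.63, [395, 206]), (0.63, [347, 262]), (0.37, [318, 195])]
track [(0.81, [396, 206]), (0.68, [323, 182]), (0.37, [318, 193])]
carriage it knows: bezel, file, handle, jig, plate, stand, tab, tape, track
bezel [(0.8, [139, 171])]
file [(0.78, [396, 145])]
tape [(0.84, [266, 135])]
```

Run:
```python
import cv2
for n in("scene","top"):
    i=cv2.imread(f"pics/{n}0.png");cv2.imwrite(f"pics/{n}0b.png",cv2.resize(i,(800,600),interpolation=cv2.INTER_CUBIC))
```

```text
(no output)
```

View pics/scene0b.png

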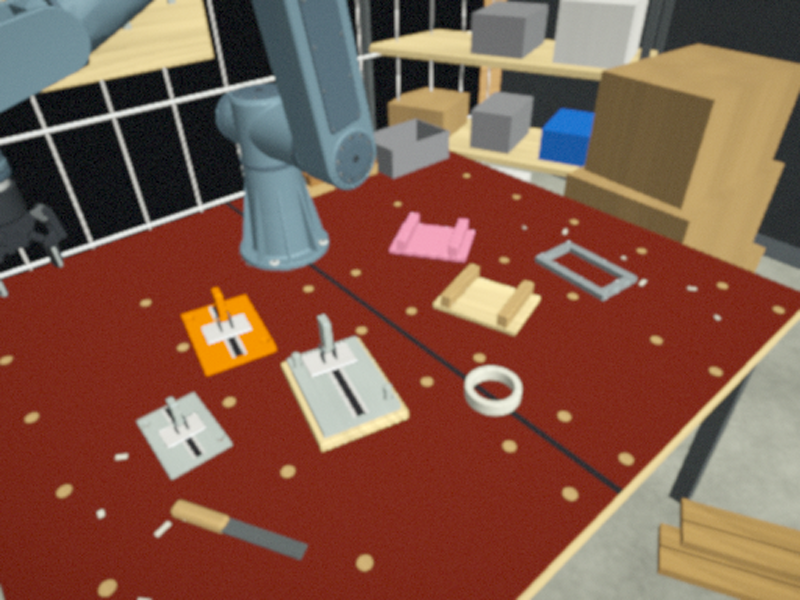

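View pics/top0b.png

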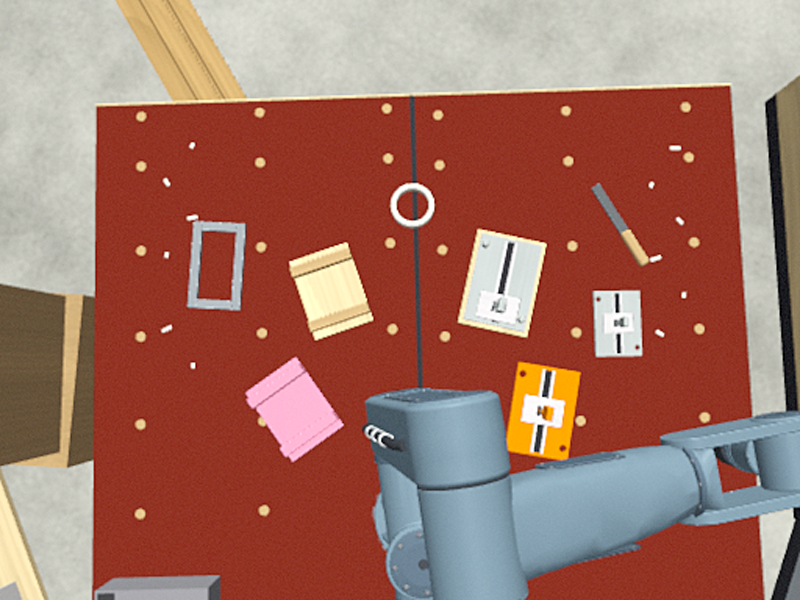

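Top view (800x600 px). Things like the plate: the large grey plate on the plywood jig (502,283), the small grey plate (618,323) and the orange one (543,411). Things like the stand: the wooden one (331,290) and the pink one (295,408). By the description I choose the large grey plate and the wooden stand. Next I rectify both and check them in a close crop.

```bash
cat > h.py <<'E'
import numpy as np, cv2
from bench import *
def cam(c):
    K=np.array(c["camera_matrix"]);R,_=cv2.Rodrigues(np.array(c["rvec"],float));t=np.array(c["tvec"],float).ravel();return K,R,t
def ray(c,u,v,wrist=False):
    K,R,t=cam(c)
    x=(u-K[0,2])/K[0,0];y=(v-K[1,2])/K[1,1]
    if wrist:
        r=np.hypot(x,y);d=np.array([x/r*np.sin(r),y/r*np.sin(r),np.cos(r)]) if r>1e-9 else np.array([0,0,1.])
    else: d=np.array([x,y,1.])
    return -R.T@t,R.T@d
def at_z(c,u,v,z,wrist=False):
    o,d=ray(c,u,v,wrist);return (o+d*(z-o[2])/d[2])[:2]
def rectify(c,cx,cy,z,half,ppm,wrist=False,yaw=0.):
    # output: rows down = -local x, cols right = -local y (as seen from above)
    K,R,t=cam(c);n=int(2*half*ppm)
    vv,uu=np.mgrid[0:n,0:n];lx=half-(vv+.5)/ppm;ly=half-(uu+.5)/ppm
    X=cx+np.cos(yaw)*lx-np.sin(yaw)*ly;Y=cy+np.sin(yaw)*lx+np.cos(yaw)*ly
    P=np.stack([X,Y,np.full_like(X,z)],-1)@R.T+t
    a=P[...,0]/P[...,2];b=P[...,1]/P[...,2]
    if wrist:
        r=np.hypot(a,b);s=np.arctan2(r,1)/np.maximum(r,1e-9);a,b=a*s,b*s
    return cv2.remap(c["img"],(K[0,0]*a+K[0,2]).astype(np.float32),(K[1,1]*b+K[1,2]).astype(np.float32),cv2.INTER_CUBIC)
E
python3 - <<'E'
from h import *
c=camera("top")
s=0.64
for n,(u,v,z) in dict(plate=(502,283,.032),stand=(331,290,.042),smallplate=(618,323,.014)).items():
    x,y=at_z(c,u*s,v*s,z);print(n,x,y,np.hypot(x,y))
    cv2.imwrite(f"pics/r_{n}.png",rectify(c,x,y,z,.15,2000))
for n in("handle","tab","track"):
    z=dict(handle=.108,tab=.062,track=.032)[n]
    print(n,[(round(d["conf"],2),at_z(c,d["centre"][1]*512,d["centre"][0]*384,z).round(4)) for d in pinpoint(c,n)])
for n,z in (("plate",.032),("stand",.042)):
  for d in trace(c,n):
    m=d["mask"].astype(np.uint8);cs,_=cv2.findContours(m,cv2.RETR_EXTERNAL,cv2.CHAIN_APPROX_NONE);k=max(cs,key=cv2.contourArea)
    p=np.array([at_z(c,u,v,z) for u,v in k[:,0]],np.float32)
    print(n,d["conf"],cv2.minAreaRect(p))
E
```

```text
plate 0.5129089628486703 -0.1942244515718054 0.5484512209475582
stand 0.5068780139744818 0.19126307759841302 0.5417627579514225
smallplate 0.41619714029940547 -0.45570109923613467 0.6171576390505301
handle [(0.49, array([ 0.4598, -0.1814])), (0.48, array([ 0.4168, -0.4449])), (0.38, array([ 0.2296, -0.2788]))]
tab [(0.42, array([ 0.4687, -0.1749])), (0.39, array([ 0.4177, -0.442 ])), (0.37, array([ 0.4669, -0.179 ]))]
track [(0.89, array([ 0.4284, -0.4537])), (0.78, array([ 0.5177, -0.191 ])), (0.77, array([ 0.2209, -0.2717]))]
plate 0.92 ((0.22656458616256714, -0.2730163335800171), (0.1456964612007141, 0.1987188458442688), 78.97576904296875)
plate 0.87 ((0.4164045453071594, -0.4490309953689575), (0.10479126125574112, 0.14400020241737366), 88.4382553100586)
plate 0.7 ((0.5175179243087769, -0.1979338377714157), (0.14459604024887085, 0.20110471546649933), 76.55760192871094)
stand 0.91 ((0.24462419748306274, 0.2798992395401001), (0.18813179433345795, 0.14475928246974945), 34.05270004272461)
stand 0.76 ((0.5074251890182495, 0.19100698828697205), (0.18644417822360992, 0.14243227243423462), 18.428380966186523)
stand 0.36 ((0.4257161617279053, -0.1560330092906952), (0.16805356740951538, 0.07222775369882584), 50.01419448852539)
```

Run:
```python
import cv2,numpy as np
a=[cv2.resize(cv2.imread(f"pics/r_{n}.png"),(400,400)) for n in("plate","stand")]
cv2.imwrite("pics/r_both.png",np.hstack(a))
```

```text
(no output)
```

View pics/r_both.png

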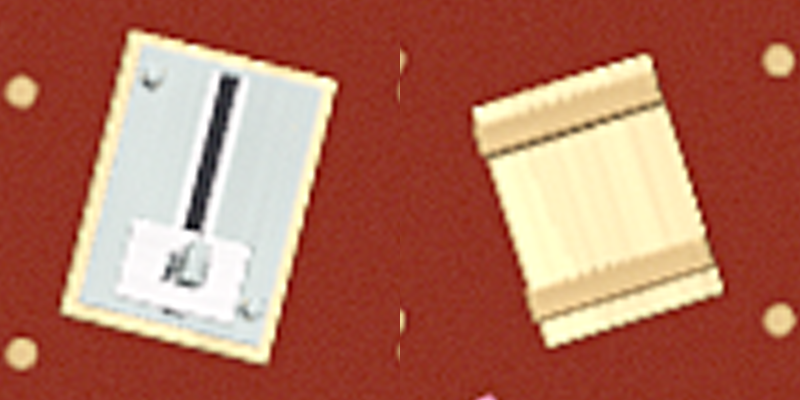

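```bash
cat > fit.py <<'E'
from h import *
from scipy.optimize import minimize
def box(cx,cy,sx,sy,z0,z1):
    return np.array([[cx+a*sx/2,cy+b*sy/2,z] for a in(-1,1) for b in(-1,1) for z in(z0,z1)])
STAND=[box(0,0,.19,.14,0,.012),box(-.065,0,.024,.14,0,.042),box(.065,0,.024,.14,0,.042)]
JIG=[box(0,0,.22,.16,0,.018),box(0,0,.2,.14,.018,.032)]
S=4
def objmask(c,u,v):
    g=cv2.resize(c["img"],None,fx=S,fy=S,interpolation=cv2.INTER_CUBIC)
    m=(g[...,1]>95).astype(np.uint8)
    m=cv2.morphologyEx(m,cv2.MORPH_CLOSE,np.ones((9,9)))
    n,l=cv2.connectedComponents(m);k=l[int(v*S),int(u*S)]
    o=(l==k).astype(np.uint8);cs,_=cv2.findContours(o,cv2.RETR_EXTERNAL,cv2.CHAIN_APPROX_NONE)
    o[:]=0;cv2.drawContours(o,cs,-1,1,-1);return o
def render(c,boxes,p):
    x,y,a=p;Rz=np.array([[np.cos(a),-np.sin(a),0],[np.sin(a),np.cos(a),0],[0,0,1]])
    o=np.zeros((384*S,512*S),np.uint8)
    for b in boxes:
        w=b@Rz.T+[x,y,0]
        q,_=cv2.projectPoints(w,np.array(c["rvec"],float),np.array(c["tvec"],float),np.array(c["camera_matrix"]),None)
        q=(q[:,0]+.5)*S-.5
        cv2.fillConvexPoly(o,cv2.convexHull(np.round(q*16).astype(np.int32)),1,shift=4)
    return o
def fit(views,boxes,p0):
    f=lambda p:sum(np.count_nonzero(render(c,boxes,p)!=m)/m.sum() for c,m in views)
    s=np.array([p0]+[np.array(p0)+d for d in np.diag([.006,.006,.05])])
    r=minimize(f,p0,method="Nelder-Mead",options=dict(initial_simplex=s,xatol=1e-4,fatol=1e-5));return r.x,r.fun
E
python3 - <<'E'
from fit import *
ct=camera("top");cs=camera("scene")
for n,B,p0,pt,ps in(("jig",JIG,[.515,-.196,-.235],(330,165),(207,252)),("stand",STAND,[.507,.191,.32],(212,186),(312,193))):
    vt=(ct,objmask(ct,*pt));vs=(cs,objmask(cs,*ps))
    for tag,V in(("top",[vt]),("scene",[vs]),("both",[vt,vs])):
        x,e=fit(V,B,p0);print(n,tag,x.round(4),round(e,3),[int(m.sum()) for _,m in V])
E
```

```text
jig top [ 0.5175 -0.1953 -0.2424] 0.021 [46064]
jig scene [ 0.5194 -0.1947 -0.2483] 0.08 [63328]
jig both [ 0.5175 -0.1946 -0.2416] 0.106 [46064, 63328]
stand top [0.5104 0.1974 0.3033] 0.024 [34818]
stand scene [0.5122 0.1972 0.2956] 0.043 [29195]
stand both [0.5109 0.1969 0.2996] 0.072 [34818, 29195]
```

{"op": "servo_tool", "data": {
  "plan": [
    [[0.023, 0.03, 0, -0.07, 1], [0.023, 0.03, 0, -0.07, 1], [0.023, 0.03, 0, -0.07, 1], [0.023, 0.03, 0, -0.07, 1], [0.023, 0.03, 0, -0.07, 1], [0.023, 0.03, 0, -0.07, 1], [0.023, 0.03, 0, -0.07, 1], [0.023, 0.03, 0, -0.08, 1]]
  ]
}}

```text
time_s: 2.2
eef_pos: [0.3694, -0.3033, 0.2455]
eef_rot: [0.0, 0.992, -0.123, 0.0]
wrist_force: [-0.5, -0.8, -0.2]
opening: 1.002
```

{"op": "servo_tool", "data": {
  "plan": [
    [[0.023, 0.03, 0, 0, 1], [0.023, 0.03, 0, 0, 1], [0.023, 0.03, 0, 0, 1], [0.022, 0.033, 0, 0, 1], [0, 0, 0, 0, 1], [0, 0, 0, 0, 1]]
  ]
}}

```text
time_s: 2.8
eef_pos: [0.4598, -0.181, 0.2453]
eef_rot: [0.0, 0.993, -0.12, -0.0]
wrist_force: [0.4, -0.4, -0.4]
opening: 0.996
```

Run:
```python
from h import *
w=camera("wrist");cv2.imwrite("pics/w1.png",cv2.resize(w["img"],(800,600)))
o=get_obs();print(o["time_s"],o["eef_pos"],o["eef_rot"],o["wrist_force"])
R=cv2.Rodrigues(np.array(w["rvec"]))[0];print(-R.T@np.array(w["tvec"]).ravel())
for n,z in(("handle",.108),("tab",.062),("track",.032)):
    print(n,[(round(d["conf"],2),at_z(w,d["centre"][1]*512,d["centre"][0]*384,z,True).round(4)) for d in pinpoint(w,n)])
cv2.imwrite("pics/w1r.png",rectify(w,.5175,-.195,.032,.14,2000,True,-.243))
cv2.imwrite("pics/w1t.png",rectify(w,.5175,-.195,.129,.14,2000,True,-.243))
```

```text
2.85 [ 0.45941567 -0.18177963  0.24526092] [ 2.33596094e-04  9.92665102e-01 -1.20896330e-01 -1.33850245e-04] [-0.10825212  0.11791608 -0.2156232 ]
[ 0.53525183 -0.20008522  0.37329571]
handle [(0.92, array([ 0.4603, -0.1812])), (0.64, array([ 0.4332, -0.4205]))]
tab [(0.76, array([ 0.4265, -0.4325])), (0.69, array([ 0.4608, -0.1788]))]
track [(0.96, array([ 0.5176, -0.1924])), (0.7, array([ 0.2463, -0.2725])), (0.65, array([ 0.4287, -0.4396])), (0.41, array([0.5124, 0.1625]))]
```

View pics/w1.png

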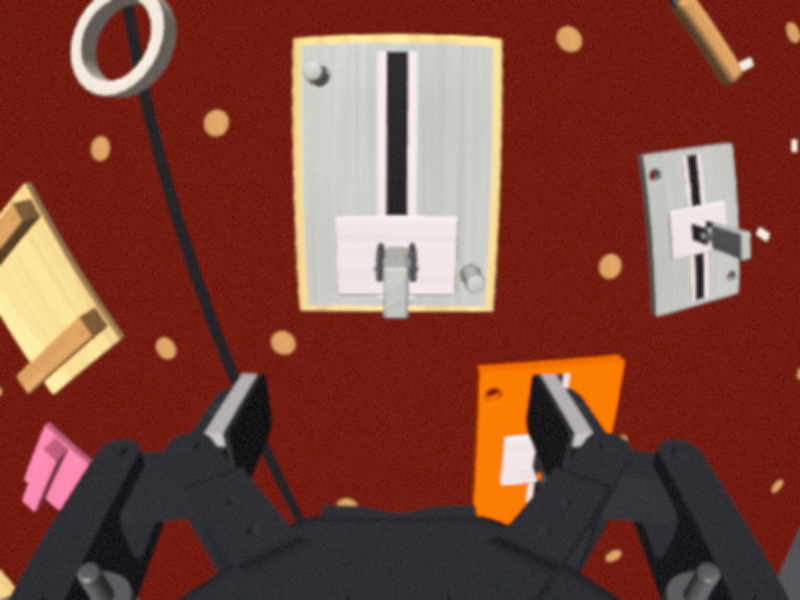

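View pics/w1r.png

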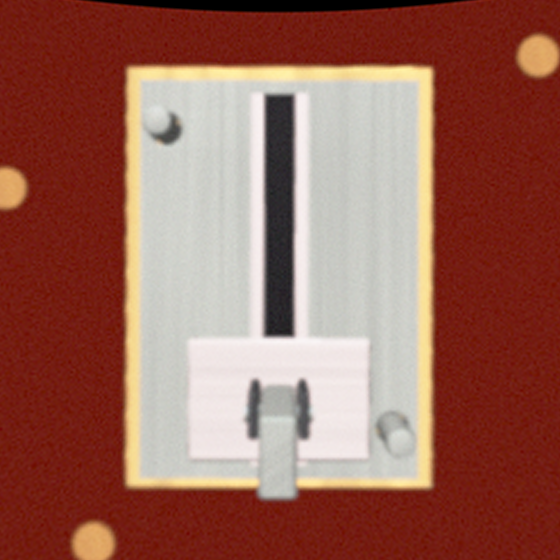

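View pics/w1t.png

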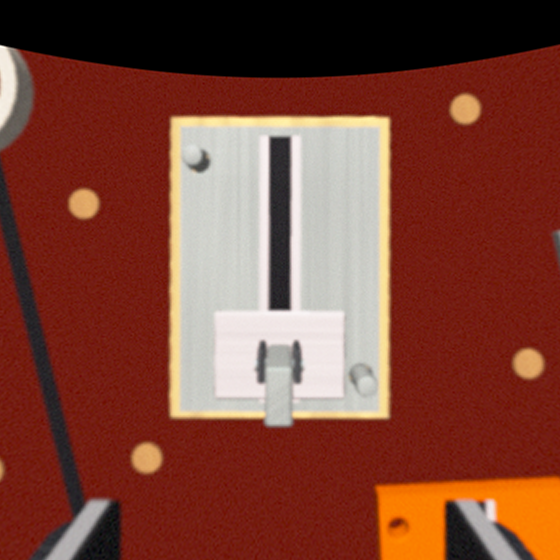

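The wrist view confirms the choice: the large grey plate on plywood with its tab at about (395,290), the smaller plate (700,235) and the orange one off to the side. The jig yaw and centre agree with my fit, and the carriage stands near -0.058.

{"op": "servo_tool", "data": {
  "plan": [
    [[0.0015, 0.001, -0.03, 0, 1], [0, 0, -0.03, 0, 1], [0, 0, -0.03, 0, 1], [0, 0, -0.03, 0, 1], [0, 0, -0.022, 0, 1], [0, 0, 0, 0, 1], [0, 0, 0, 0, 1]]
  ]
}}

```text
time_s: 3.7
eef_pos: [0.4609, -0.1814, 0.1036]
eef_rot: [-0.0, 0.993, -0.122, -0.0]
wrist_force: [0.1, -0.5, 0.6]
opening: 1.0
```

```bash
cat > f.py <<'E'
from h import *
import sys
def avg(n=6,out=True):
    F=[];T=[];P=[]
    for i in range(n):
        camera("wrist");o=get_obs();F.append(o["wrist_force"]);T.append(o["torque"]);P.append(o["eef_pos"])
    F,T,P=map(np.array,(F,T,P))
    print("t",round(o["time_s"],2),"F",F.mean(0).round(2),"sd",F.std(0).round(2),"T",T.mean(0).round(3),"sd",T.std(0).round(3),"P",P.mean(0).round(4),"open",round(o["opening"],3))
if __name__=="__main__": avg(int(sys.argv[1]) if len(sys.argv)>1 else 6)
E
python3 f.py 8
```

```text
t 4.1 F [-0.22  0.08  0.16] sd [0.3  0.37 0.45] T [-0.018 -0.004  0.026] sd [0.035 0.019 0.022] P [ 0.4618 -0.1813  0.1046] open 0.999
```

{"op": "servo_tool", "data": {
  "plan": [
    [[0, 0, 0, 0, -1], [0, 0, 0, 0, -1], [0, 0, 0, 0, -1], [0, 0, 0, 0, -1], [0, 0, 0, 0, -1], [0, 0, 0, 0, -1], [0, 0, 0, 0, -1], [0, 0, 0, 0, -1]]
  ]
}}

```text
time_s: 4.9
eef_pos: [0.4611, -0.1804, 0.1034]
eef_rot: [-0.0, 0.993, -0.121, -0.0]
wrist_force: [-0.3, 2.6, 2.9]
opening: 0.157
```

```bash
python3 f.py 8
```

```text
t 5.3 F [-0.74  2.99  3.6 ] sd [0.82 0.54 0.52] T [0.487 0.099 0.054] sd [0.059 0.028 0.033] P [ 0.4611 -0.1804  0.1034] open 0.151
```

{"op": "servo_tool", "data": {
  "plan": [
    [[0, 0.001, 0.001, 0, -1], [0, 0, 0, 0, -1], [0, 0, 0, 0, -1]]
  ]
}}

```text
time_s: 5.6
eef_pos: [0.461, -0.1797, 0.1039]
eef_rot: [0.0, 0.993, -0.121, -0.0]
wrist_force: [2.1, -0.4, -4.4]
opening: 0.156
```

```bash
python3 f.py 5
```

```text
t 5.85 F [ 1.9  -0.72 -4.5 ] sd [0.52 0.32 0.47] T [-0.214 -0.304 -0.043] sd [0.02  0.045 0.022] P [ 0.461  -0.1797  0.104 ] open 0.154
```

{"op": "servo_tool", "data": {
  "plan": [
    [[0, 0, 0.001, 0, -1], [0, 0, 0, 0, -1], [0, 0, 0, 0, -1]]
  ]
}}

```text
time_s: 6.15
eef_pos: [0.461, -0.1796, 0.1053]
eef_rot: [-0.0, 0.993, -0.121, -0.0]
wrist_force: [0.1, -1.2, -3.9]
opening: 0.152
```

```bash
python3 f.py 5
```

```text
t 6.4 F [ 0.68 -0.95 -4.45] sd [0.24 0.26 0.56] T [-0.214 -0.126 -0.041] sd [0.021 0.048 0.05 ] P [ 0.461  -0.1796  0.1053] open 0.157
```

{"op": "servo_tool", "data": {
  "plan": [
    [[0, 0, 0.001, 0, -1], [0, 0, 0, 0, -1], [0, 0, 0, 0, -1]]
  ]
}}

```text
time_s: 6.7
eef_pos: [0.4611, -0.1796, 0.1063]
eef_rot: [0.0, 0.993, -0.121, 0.0]
wrist_force: [1.0, 0.3, -4.0]
opening: 0.157
```

```bash
python3 f.py 5
```

```text
t 6.95 F [ 0.85 -0.67 -4.27] sd [0.26 0.13 0.41] T [-0.147 -0.191 -0.046] sd [0.023 0.024 0.037] P [ 0.4611 -0.1796  0.1063] open 0.154
```

{"op": "servo_tool", "data": {
  "plan": [
    [[0, 0, -0.001, 0, -1], [0, 0, 0, 0, -1], [0, 0, 0, 0, -1]]
  ]
}}

```text
time_s: 7.25
eef_pos: [0.4609, -0.1795, 0.1052]
eef_rot: [-0.0, 0.993, -0.121, -0.0]
wrist_force: [-0.8, -0.7, -4.0]
opening: 0.16
```

```bash
python3 f.py 10
```

```text
t 7.75 F [-0.24 -0.49 -3.96] sd [0.52 0.42 0.23] T [-0.121  0.132 -0.04 ] sd [0.03  0.041 0.024] P [ 0.4609 -0.1795  0.1052] open 0.158
```

{"op": "servo_tool", "data": {
  "plan": [
    [[0, 0, -0.0015, 0, -1], [0, 0, 0, 0, -1], [0, 0, 0, 0, -1]]
  ]
}}

```text
time_s: 8.05
eef_pos: [0.4608, -0.1794, 0.1036]
eef_rot: [-0.0, 0.993, -0.121, -0.0]
wrist_force: [-2.8, 0.7, -3.6]
opening: 0.159
```

```bash
python3 f.py 4
```

```text
t 8.25 F [-2.53  0.32 -3.03] sd [0.47 0.19 0.33] T [-0.     0.535 -0.041] sd [0.017 0.025 0.027] P [ 0.4608 -0.1794  0.1036] open 0.156
```

{"op": "servo_tool", "data": {
  "plan": [
    [[0, 0, -0.0007, 0, -1], [0, 0, 0, 0, -1]]
  ]
}}

```text
time_s: 8.45
eef_pos: [0.4614, -0.1796, 0.1034]
eef_rot: [0.0, 0.993, -0.121, 0.0]
wrist_force: [-3.2, 2.4, -0.0]
opening: 0.158
```

{"op": "servo_tool", "data": {
  "plan": [
    [[0.014, -0.0035, 0, 0, -1], [0.014, -0.0035, 0, 0, -1]]
  ]
}}

```text
time_s: 8.65
eef_pos: [0.4893, -0.1866, 0.1034]
eef_rot: [0.0, 0.993, -0.121, -0.0]
wrist_force: [-3.4, 1.8, 1.3]
opening: 0.154
```

{"op": "servo_tool", "data": {
  "plan": [
    [[0.014, -0.0035, 0, 0, -1], [0.014, -0.0035, 0, 0, -1], [0.014, -0.0035, 0, 0, -1], [0.014, -0.0035, 0, 0, -1], [0.014, -0.0035, 0, 0, -1], [0.014, -0.0035, 0, 0, -1], [0, 0, 0, 0, -1]]
  ]
}}

```text
time_s: 9.35
eef_pos: [0.5752, -0.2082, 0.1035]
eef_rot: [0.0, 0.993, -0.121, 0.002]
wrist_force: [2.7, 0.4, -1.6]
opening: 0.156
```

```bash
python3 f.py 4
```

```text
t 9.55 F [ 2.74 -0.53 -1.95] sd [0.19 0.49 0.42] T [-0.175 -0.561 -0.006] sd [0.033 0.047 0.021] P [ 0.5741 -0.208   0.1035] open 0.148
```

{"op": "servo_tool", "data": {
  "plan": [
    [[0, 0, 0.0025, 0, -1], [0, 0, 0, 0, -1], [0, 0, 0, 0, -1]]
  ]
}}

```text
time_s: 9.85
eef_pos: [0.5724, -0.2074, 0.1052]
eef_rot: [-0.0, 0.993, -0.121, -0.001]
wrist_force: [1.2, -0.7, -6.7]
opening: 0.155
```

```bash
python3 f.py 8
```

```text
t 10.25 F [ 0.25 -0.4  -7.33] sd [0.68 0.55 0.49] T [-0.152 -0.094 -0.034] sd [0.044 0.06  0.028] P [ 0.5725 -0.2073  0.1051] open 0.156
```

{"op": "servo_tool", "data": {
  "plan": [
    [[0, 0, 0.001, 0, -1], [0, 0, 0, 0, -1], [0, 0, 0, 0, -1]]
  ]
}}

```text
time_s: 10.55
eef_pos: [0.573, -0.2074, 0.1066]
eef_rot: [-0.0, 0.993, -0.121, -0.0]
wrist_force: [-0.2, 1.2, -8.3]
opening: 0.159
```

```bash
python3 f.py 8
```

```text
t 10.95 F [-0.09  0.45 -7.99] sd [0.32 0.48 0.52] T [-0.014 -0.013 -0.012] sd [0.021 0.017 0.039] P [ 0.5731 -0.2075  0.1066] open 0.157
```

{"op": "servo_tool", "data": {
  "plan": [
    [[0, 0, 0.001, 0, -1], [0, 0, 0, 0, -1], [0, 0, 0, 0, -1]]
  ]
}}

```text
time_s: 11.25
eef_pos: [0.5732, -0.2077, 0.1077]
eef_rot: [0.0, 0.993, -0.121, 0.0]
wrist_force: [-0.2, -0.6, -7.4]
opening: 0.153
```

```bash
python3 f.py 8
```

```text
t 11.65 F [ 0.26  0.34 -7.68] sd [0.21 0.55 0.45] T [-0.01  -0.05  -0.018] sd [0.022 0.022 0.042] P [ 0.5732 -0.2076  0.1077] open 0.156
```

{"op": "servo_tool", "data": {
  "plan": [
    [[0, 0, -0.001, 0, -1], [0, 0, 0, 0, -1], [0, 0, 0, 0, -1]]
  ]
}}

```text
time_s: 11.95
eef_pos: [0.5731, -0.2076, 0.1065]
eef_rot: [0.0, 0.993, -0.121, -0.0]
wrist_force: [-0.4, 0.0, -7.5]
opening: 0.155
```

```bash
python3 f.py 8
```

```text
t 12.35 F [ 0.38  0.22 -7.33] sd [0.5  0.65 0.46] T [-0.058 -0.032  0.012] sd [0.03  0.027 0.03 ] P [ 0.5731 -0.2076  0.1066] open 0.152
```

{"op": "servo_tool", "data": {
  "plan": [
    [[0, 0, -0.0025, 0, -1], [0, 0, 0, 0, -1], [-0.01, 0.0025, 0, 0, -1], [-0.01, 0.0025, 0, 0, -1], [0, 0, 0, 0, -1]]
  ]
}}

```text
time_s: 12.85
eef_pos: [0.5516, -0.2022, 0.1041]
eef_rot: [-0.0, 0.993, -0.121, -0.001]
wrist_force: [-0.2, -0.4, -8.7]
opening: 0.153
```

```bash
python3 f.py 4
```

```text
t 13.05 F [-0.18  0.02 -8.5 ] sd [0.29 0.27 0.09] T [-0.015  0.006  0.008] sd [0.025 0.038 0.037] P [ 0.5522 -0.2022  0.1039] open 0.157
```

{"op": "servo_tool", "data": {
  "plan": [
    [[0, 0, 0.0025, 0, -1], [0, 0, 0.001, 0, -1], [0, 0, 0.001, 0, -1], [0, 0, 0, 0, -1], [0, 0, 0, 0, -1]]
  ]
}}

```text
time_s: 13.55
eef_pos: [0.5531, -0.2026, 0.1086]
eef_rot: [0.0, 0.993, -0.121, 0.0]
wrist_force: [-0.3, -0.5, -9.4]
opening: 0.158
```

```bash
python3 f.py 5
```

```text
t 13.8 F [ 0.02  0.17 -8.46] sd [0.45 0.3  0.14] T [-0.013  0.007  0.002] sd [0.018 0.03  0.019] P [ 0.5531 -0.2025  0.1085] open 0.154
```

{"op": "servo_tool", "data": {
  "plan": [
    [[0, 0, 0.005, 0, -1], [0, 0, 0.005, 0, -1], [0, 0, 0.002, 0, -1], [0, 0, 0, 0, -1], [0, 0, 0, 0, -1]]
  ]
}}

```text
time_s: 14.3
eef_pos: [0.5531, -0.2026, 0.1207]
eef_rot: [0.0, 0.993, -0.121, 0.0]
wrist_force: [1.1, 0.2, -8.4]
opening: 0.151
```

```bash
python3 f.py 3
python3 - <<'E'
from h import *
s=camera("scene")["img"][170:300,150:290];w=camera("wrist")["img"]
cv2.imwrite("pics/s2.png",cv2.resize(s,None,fx=5,fy=5,interpolation=cv2.INTER_CUBIC))
cv2.imwrite("pics/w2.png",cv2.resize(w,(800,600)))
E
```

```text
t 14.45 F [-0.17 -0.03 -8.12] sd [0.09 0.18 0.46] T [-0.012 -0.009 -0.005] sd [0.035 0.023 0.004] P [ 0.5529 -0.2025  0.1204] open 0.154
```

View pics/s2.png

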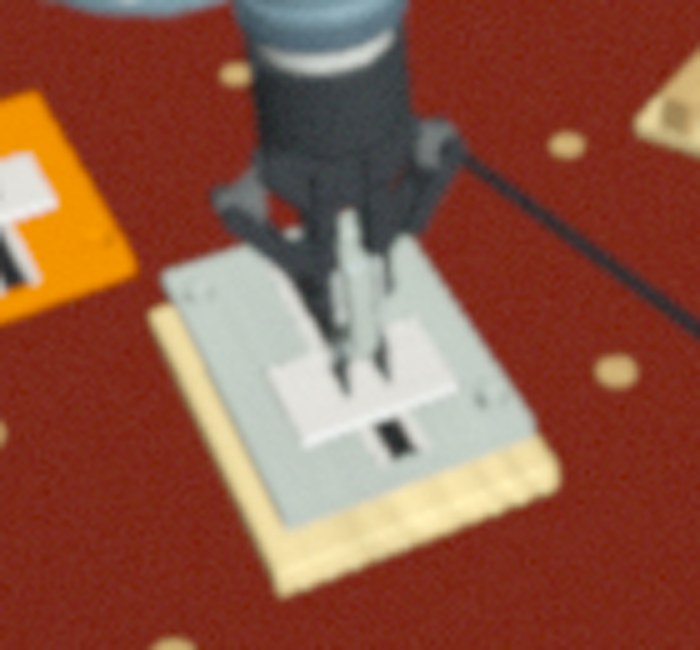

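View pics/w2.png

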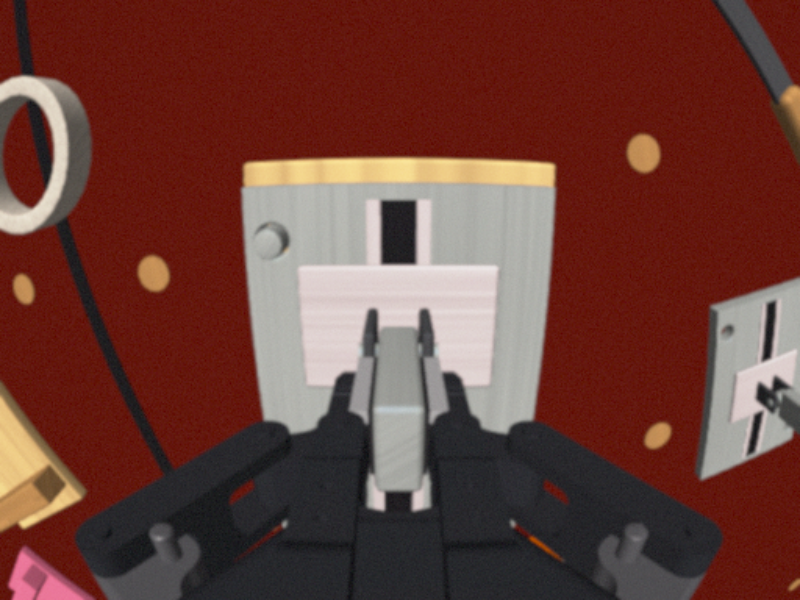

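Run:
```python
from h import *
from scipy.optimize import least_squares
c=camera("scene")
obs=np.array([[163,272],[287,528],[537,426],[405,236]],float)/5-.4+[150,170]
# plate coords of corners: (-.1,+.07)?? scene cam looks from +x; determine by projection
def proj(p,xy):
    x,y,z,yaw,pitch=p
    hx=.0364
    Rz=cv2.Rodrigues(np.array([0,0,yaw]))[0];Ry=cv2.Rodrigues(np.array([0,pitch,0.]))[0]
    # pivot: hinge at plate (hx,0,.044) above underside
    X=np.c_[xy,np.full(len(xy),.014)]-[hx,0,.044]
    W=(Rz@Ry@X.T).T+[x,y,z]
    q,_=cv2.projectPoints(W,np.array(c["rvec"],float),np.array(c["tvec"],float),np.array(c["camera_matrix"]),None);return q[:,0]
xy=np.array([[-.1,-.07],[.1,-.07],[.1,.07],[-.1,.07]])
p0=[.5529,-.2025,.062+.0155,-.243,0]
print(obs.round(1).tolist(),proj(p0,xy).round(1).tolist())
for free in("p","xyp","xyzp"):
    def f(v):
        p=list(p0)
        for k,i in zip(free,range(9)): p[dict(x=0,y=1,z=2,p=4)[k]]+=v[i]
        return (proj(p,xy)-obs).ravel()
    r=least_squares(f,np.zeros(len(free)));print(free,r.x.round(4),r.fun.round(2))
```

```text
[[182.2, 224.0], [207.0, 275.2], [257.0, 254.8], [230.6, 216.8]] [[182.3, 225.3], [206.3, 272.6], [256.2, 253.4], [226.7, 210.8]]
p [-0.0488] [ 0.58  3.34 -0.6  -3.1  -0.61 -1.86 -3.5  -4.08]
xyp [ 0.008  -0.0019 -0.0185] [ 1.15  3.76  0.54 -0.56  0.69  0.47 -2.65 -3.77]
xyzp [ 0.009  -0.0025  0.0012 -0.02  ] [ 1.1   3.77  0.51 -0.55  0.75  0.44 -2.63 -3.78]
```

```bash
cat > pit.py <<'E'
from h import *
from scipy.optimize import least_squares
def wproj(c,W):
    K,R,t=cam(c);P=W@R.T+t;r=np.hypot(P[:,0],P[:,1]);th=np.arctan2(r,P[:,2])
    return np.c_[K[0,0]*th*P[:,0]/r+K[0,2],K[1,1]*th*P[:,1]/r+K[1,2]]
def model(v,tcp,yaw0=-.243):
    # v: dx,dy,dz,dyaw,pitch,c ; hinge nominal 41 mm below TCP
    dx,dy,dz,dyaw,p,cc=v
    Rz=cv2.Rodrigues(np.array([0,0,yaw0+dyaw]))[0];Ry=cv2.Rodrigues(np.array([0,p,0.]))[0]
    X=np.array([[.1,.07,.014],[.1,-.07,.014],[cc+.03,.045,.019],[cc+.03,-.045,.019],[cc-.03,.045,.019],[cc-.03,-.045,.019]])-[cc,0,.044]
    return X@(Rz@Ry).T+np.array(tcp)+[dx,dy,dz-.041]
E
python3 - <<'E'
from pit import *
c=camera("wrist");o=get_obs();tcp=o["eef_pos"]
px=lambda a:(np.array(a,float)+.5)*.64-.5
obs=px([[243,187],[555,187],[299,267],[498,267],[306,385],[491,385]])
print(wproj(c,model([0,0,0,0,0,.0364],tcp)).round(1).tolist(),obs.round(1).tolist())
f=lambda v:np.r_[(wproj(c,model(v,tcp))-obs).ravel(),np.array(v)[:4]/[.002,.002,.003,.01]*.3]
r=least_squares(f,[0,0,0,0,0,.036]);print(r.x.round(4),r.fun.round(2))
J=np.linalg.inv(r.jac.T@r.jac);print(np.sqrt(np.diag(J)).round(4))
E
```

```text
[[152.5, 120.5], [355.0, 120.3], [187.8, 168.7], [319.6, 168.6], [194.0, 246.5], [313.7, 246.5]] [[155.3, 119.5], [355.0, 119.5], [191.2, 170.7], [318.5, 170.7], [195.7, 246.2], [314.1, 246.2]]
[-0.0027 -0.0002 -0.0043 -0.0011 -0.0088  0.0338] [ 0.08 -0.1  -0.45  0.07 -0.71 -0.18  0.96 -0.1   0.68  0.13 -0.59  0.17
 -0.41 -0.03 -0.43 -0.03]
[0.0008 0.0004 0.0011 0.0044 0.0193 0.0007]
```

{"op": "servo_tool", "data": {
  "plan": [
    [[0, 0, 0.007, 0, -1], [0, 0, 0.01, 0, -1], [0, 0, 0.01, 0, -1], [0, 0, 0.01, 0, -1], [0, 0, 0.01, 0, -1], [0, 0, 0.005, 0, -1], [0, 0, 0, 0, -1], [0, 0, 0, 0, -1]]
  ]
}}

```text
time_s: 15.45
eef_pos: [0.5529, -0.2025, 0.1725]
eef_rot: [-0.0, 0.993, -0.121, -0.0]
wrist_force: [-0.2, 0.0, -8.6]
opening: 0.155
```

```bash
python3 f.py 3
python3 - <<'E'
from h import *
s=camera("scene")["img"][150:290,140:300];w=camera("wrist")["img"]
cv2.imwrite("pics/s3.png",cv2.resize(s,None,fx=5,fy=5,interpolation=cv2.INTER_CUBIC)[:600])
cv2.imwrite("pics/w3.png",cv2.resize(w,(800,600)))
E
```

```text
t 15.6 F [-0.15  0.13 -8.63] sd [0.16 0.65 0.3 ] T [-0.012  0.029  0.027] sd [0.018 0.032 0.034] P [ 0.5527 -0.2023  0.1719] open 0.157
```

View pics/s3.png

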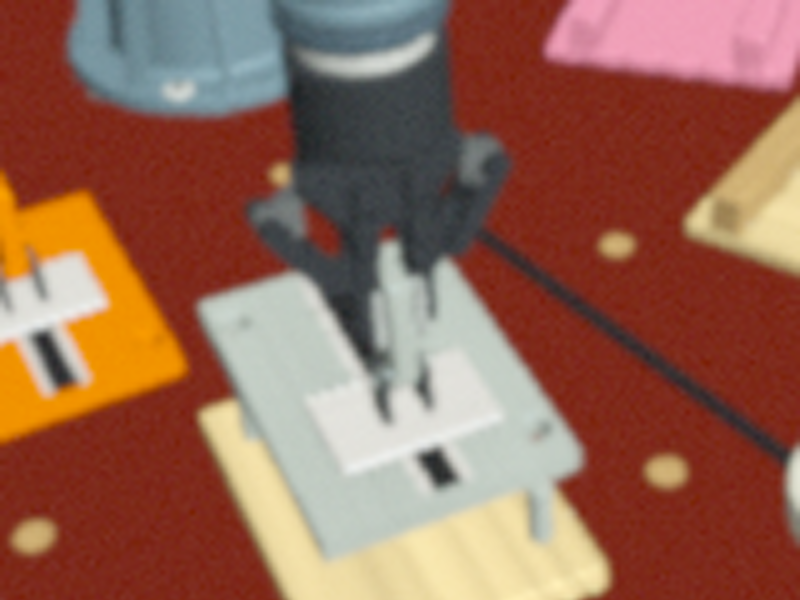

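View pics/w3.png

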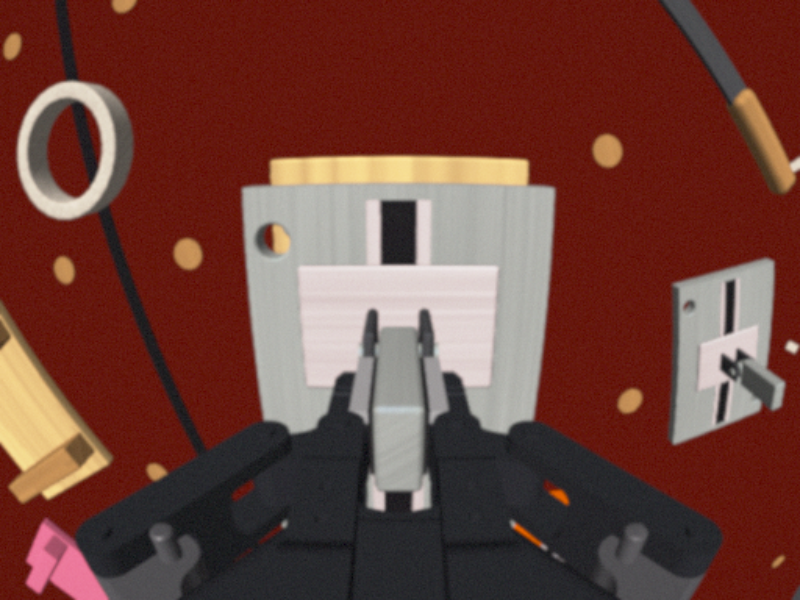

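{"op": "servo_tool", "data": {
  "plan": [
    [[0, 0.005, 0, 0.01, -1], [0, 0.01, 0, 0.02, -1], [0, 0.015, 0, 0.03, -1], [0, 0.02, 0, 0.03, -1], [0, 0.024, 0, 0.03, -1], [0, 0.024, 0, 0.03, -1], [0, 0.024, 0, 0.03, -1], [0, 0.024, 0, 0.03, -1]]
  ]
}}

```text
time_s: 16.5
eef_pos: [0.5527, -0.0542, 0.1727]
eef_rot: [-0.0, 1.0, -0.015, -0.0]
wrist_force: [1.1, -0.3, -7.8]
opening: 0.158
```

{"op": "servo_tool", "data": {
  "plan": [
    [[0, 0.024, 0, 0.03, -1], [0, 0.024, 0, 0.03, -1], [-0.001, 0.024, 0, 0.03, -1], [-0.001, 0.024, 0, 0.03, -1], [-0.001, 0.024, 0, 0.03, -1], [-0.001, 0.024, 0, 0.03, -1], [-0.001, 0.024, 0, 0.03, -1], [-0.001, 0.024, 0, 0.03, -1]]
  ]
}}

```text
time_s: 17.3
eef_pos: [0.5462, 0.1377, 0.1727]
eef_rot: [-0.0, 0.994, 0.105, -0.0]
wrist_force: [-0.5, -0.8, -8.9]
opening: 0.159
```

{"op": "servo_tool", "data": {
  "plan": [
    [[-0.001, 0.022, 0, 0.03, -1], [0, 0.018, 0, 0.03, -1], [0, 0.015, 0, 0.025, -1], [0, 0.01, 0, 0.01, -1], [0, 0.006, 0, 0, -1], [0, 0.003, 0, 0, -1], [0, 0, 0, 0, -1], [0, 0, 0, 0, -1]]
  ]
}}

```text
time_s: 18.1
eef_pos: [0.5462, 0.2088, 0.1725]
eef_rot: [0.0, 0.989, 0.15, -0.0]
wrist_force: [-0.4, -1.0, -8.2]
opening: 0.152
```

```bash
python3 f.py 3
python3 - <<'E'
from h import *
s=camera("scene");t=camera("top");w=camera("wrist");o=get_obs();print(o["eef_pos"],o["eef_rot"])
cv2.imwrite("pics/s4.png",cv2.resize(s["img"][110:260,230:390],None,fx=5,fy=5,interpolation=cv2.INTER_CUBIC)[:600])
cv2.imwrite("pics/w4.png",cv2.resize(w["img"],(800,600)))
E
```

```text
t 18.25 F [-0.15 -0.4  -8.26] sd [0.37 0.17 0.32] T [ 0.001  0.02  -0.002] sd [0.04  0.017 0.002] P [0.5462 0.2088 0.1726] open 0.157
[0.54619149 0.20908814 0.17261927] [2.40114006e-05 9.88677830e-01 1.50053817e-01 1.46657318e-05]
```

View pics/s4.png

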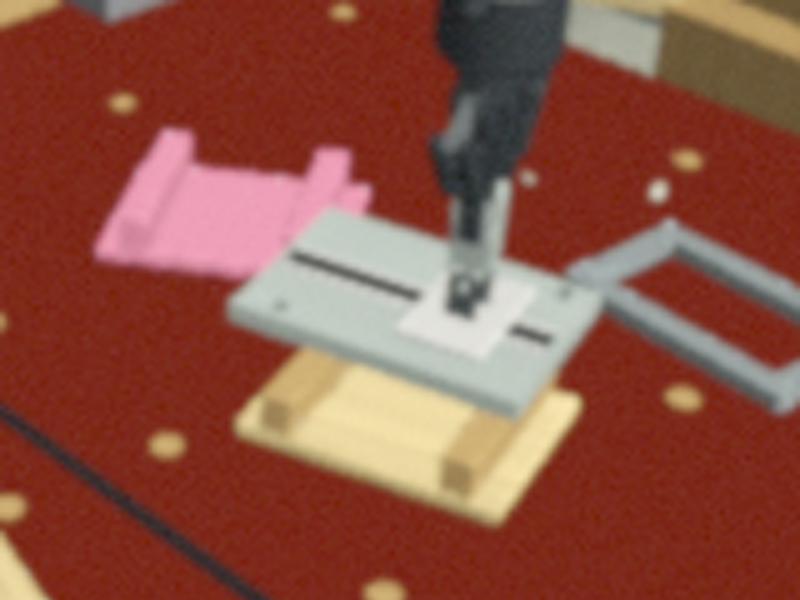

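View pics/w4.png

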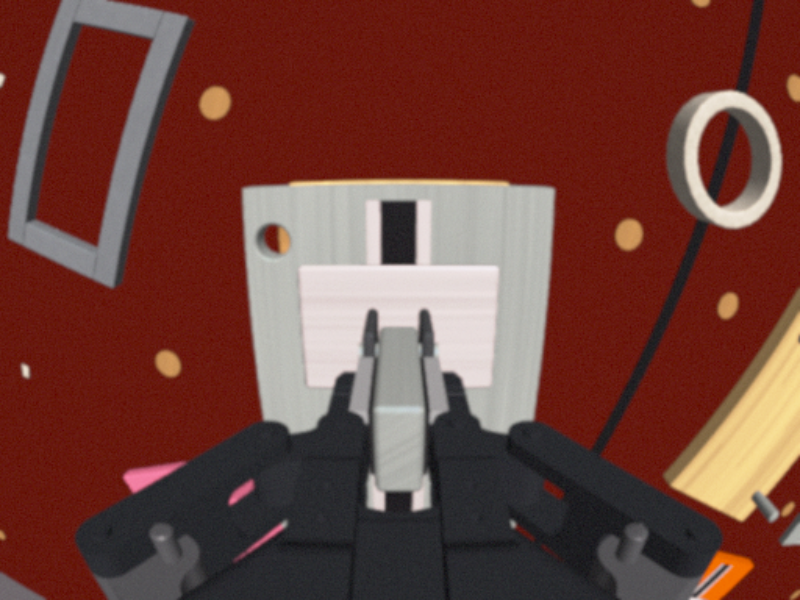

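{"op": "servo_tool", "data": {
  "plan": [
    [[-0.001, 0, -0.005, 0, -1], [0, 0, -0.008, 0, -1], [0, 0, -0.008, 0, -1], [0, 0, -0.007, 0, -1], [0, 0, -0.004, 0, -1], [0, 0, -0.002, 0, -1], [0, 0, 0, 0, -1], [0, 0, 0, 0, -1]]
  ]
}}

```text
time_s: 19.2
eef_pos: [0.5454, 0.2095, 0.1389]
eef_rot: [-0.0, 0.989, 0.15, 0.0]
wrist_force: [-0.0, -0.9, -7.9]
opening: 0.155
```

```bash
python3 f.py 2
python3 - <<'E'
from fit import *
ct=camera("top");cs=camera("scene")
cv2.imwrite("pics/t5.png",cv2.resize(ct["img"][130:250,150:290],None,fx=5,fy=5,interpolation=cv2.INTER_CUBIC))
cv2.imwrite("pics/s5.png",cv2.resize(cs["img"][130:250,250:380],None,fx=5,fy=5,interpolation=cv2.INTER_CUBIC))
E
```

```text
t 19.3 F [-0.41  0.03 -8.51] sd [0.53 0.58 0.1 ] T [-0.03  -0.004 -0.027] sd [0.031 0.016 0.017] P [0.5454 0.2095 0.139 ] open 0.154
```

View pics/s5.png

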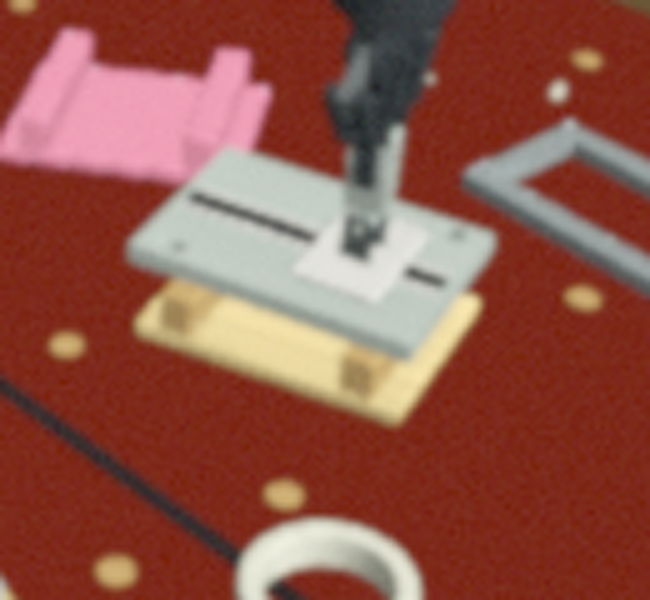

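View pics/t5.png

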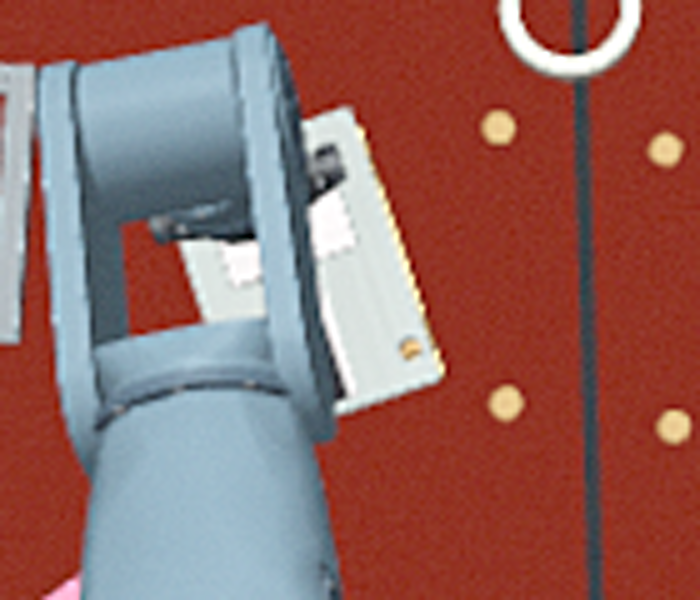

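{"op": "servo_tool", "data": {
  "plan": [
    [[0, 0, -0.002, 0, -1], [0, 0, -0.002, 0, -1], [0, 0, 0, 0, -1]]
  ]
}}

```text
time_s: 19.7
eef_pos: [0.5447, 0.2094, 0.1341]
eef_rot: [-0.0, 0.989, 0.15, -0.0]
wrist_force: [-0.2, 0.4, -8.3]
opening: 0.157
```

{"op": "servo_tool", "data": {
  "plan": [
    [[0, 0, -0.0015, 0, -1], [0, 0, -0.0015, 0, -1], [0, 0, 0, 0, -1]]
  ]
}}

```text
time_s: 20.0
eef_pos: [0.5449, 0.2094, 0.1312]
eef_rot: [0.0, 0.989, 0.15, -0.0]
wrist_force: [-0.3, -0.5, -8.9]
opening: 0.156
```

{"op": "servo_tool", "data": {
  "plan": [
    [[0, 0, -0.001, 0, -1], [0, 0, -0.001, 0, -1], [0, 0, 0, 0, -1]]
  ]
}}

```text
time_s: 20.3
eef_pos: [0.545, 0.2094, 0.1294]
eef_rot: [-0.0, 0.989, 0.15, -0.0]
wrist_force: [-0.1, 0.1, -8.9]
opening: 0.154
```

{"op": "servo_tool", "data": {
  "plan": [
    [[0, 0, -0.001, 0, -1], [0, 0, 0, 0, -1]]
  ]
}}

```text
time_s: 20.5
eef_pos: [0.5452, 0.2094, 0.1288]
eef_rot: [0.0, 0.989, 0.15, 0.0]
wrist_force: [0.0, -0.1, -6.8]
opening: 0.15
```

{"op": "servo_tool", "data": {
  "plan": [
    [[0, 0, -0.001, 0, -1], [0, 0, 0, 0, -1]]
  ]
}}

```text
time_s: 20.7
eef_pos: [0.5451, 0.2094, 0.1277]
eef_rot: [0.0, 0.989, 0.15, 0.0]
wrist_force: [-1.2, -1.4, -5.1]
opening: 0.154
```

{"op": "servo_tool", "data": {
  "plan": [
    [[0, 0, -0.001, 0, -1], [0, 0, 0, 0, -1]]
  ]
}}

```text
time_s: 20.9
eef_pos: [0.5456, 0.2095, 0.1274]
eef_rot: [-0.0, 0.989, 0.15, 0.001]
wrist_force: [-3.0, -0.4, 0.7]
opening: 0.156
```

{"op": "servo_tool", "data": {
  "plan": [
    [[0, 0, 0, 0, -0.4], [0, 0, 0, 0, 0], [0, 0, 0, 0, 0.5], [0, 0, 0, 0, 1], [0, 0, 0, 0, 1], [0, 0, 0, 0, 1]]
  ]
}}

```text
time_s: 21.5
eef_pos: [0.5452, 0.2094, 0.1266]
eef_rot: [-0.0, 0.989, 0.15, 0.0]
wrist_force: [0.1, 0.7, 0.1]
opening: 1.001
```

{"op": "servo_tool", "data": {
  "plan": [
    [[0, 0, 0.015, 0, 1], [0, 0, 0.03, 0, 1], [0, 0, 0.03, 0, 1], [0, 0, 0.03, 0, 1], [0, 0, 0.03, 0, 1], [-0.03, 0.0, 0, 0, 1], [-0.04, 0.0, 0, 0, 1], [-0.04, 0.0, 0, 0, 1]]
  ]
}}

```text
time_s: 22.3
eef_pos: [0.4342, 0.2093, 0.2628]
eef_rot: [-0.0, 0.989, 0.15, 0.001]
wrist_force: [-1.0, 0.1, 1.1]
opening: 1.0
```

{"op": "servo_tool", "data": {
  "plan": [
    [[0, -0.04, 0, 0, 1], [0, -0.04, 0, 0, 1], [0, -0.04, 0, 0, 1], [0, -0.04, 0, 0, 1], [0, -0.04, 0, 0, 1], [0, -0.04, 0, 0, 1], [0, 0, 0, 0, 1], [0, 0, 0, 0, 1]]
  ]
}}

```text
time_s: 23.1
eef_pos: [0.4352, -0.0312, 0.2625]
eef_rot: [0.0, 0.989, 0.149, 0.001]
wrist_force: [-0.5, 0.8, -0.7]
opening: 1.0
```

Run:
```python
from fit import *
ct=camera("top");cs=camera("scene");o=get_obs();print(o["time_s"],o["eef_pos"])
cv2.imwrite("pics/t6.png",rectify(ct,.511,.197,.056,.14,2000,False,.302))
cv2.imwrite("pics/s6.png",cv2.resize(cs["img"][110:250,240:400],None,fx=5,fy=5,interpolation=cv2.INTER_CUBIC)[:600])
```

```text
23.2 [ 0.43513355 -0.02980009  0.26208778]
```

View pics/s6.png

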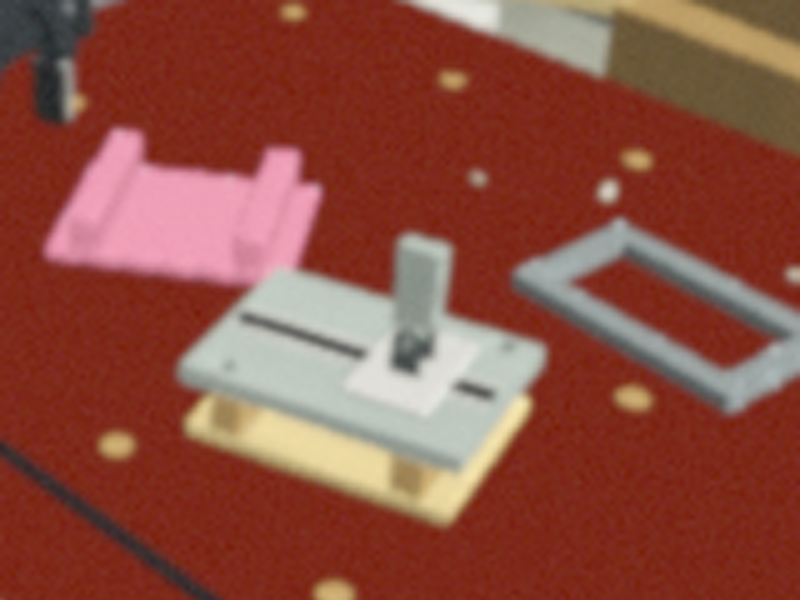

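View pics/t6.png

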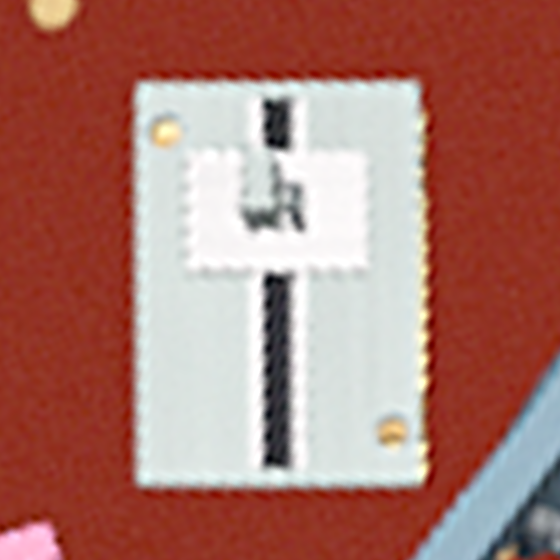

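Run:
```python
from fit import *
import fit as F
ct=camera("top");cs=camera("scene")
p_st=np.array([.511,.197,.302])
PL=[box(0,0,.2,.14,.042,.056)]
TAB=[box(.035,0,.03,.014,.056,.153)]
def run(views,tab):
    def f(p):
        s=0
        for c,m in views:
            r=render(c,PL+(TAB if tab else []),p)|render(c,STAND,p_st)
            s+=np.count_nonzero(r!=m)/m.sum()
        return s
    p0=p_st+[0.001,0.001,.0]
    sx=np.array([p0]+[p0+d for d in np.diag([.005,.005,.03])])
    r=minimize(f,p0,method="Nelder-Mead",options=dict(initial_simplex=sx,xatol=1e-4,fatol=1e-5))
    d=r.x-p_st;a=.302;print((np.cos(a)*d[0]+np.sin(a)*d[1]).round(4),(-np.sin(a)*d[0]+np.cos(a)*d[1]).round(4),d[2].round(4),round(r.fun,3))
vt=(ct,objmask(ct,212,195))
k=np.array([312,180])
vs=(cs,objmask(cs,300,180));print(vt[1].sum(),vs[1].sum())
run([vt],True);run([vs],True);run([vt,vs],True)
```

```text
1929480 60032
-0.1511 0.5089 -0.9284 0.962
-0.0014 0.0051 -0.0109 0.317
-0.0013 0.0051 -0.0101 1.296
```

{"op": "servo_tool", "data": {
  "plan": [
    [[0, 0.03, 0.02, 0, 1], [0, 0.04, 0.02, 0, 1], [0, 0.04, 0.01, 0, 1], [0, 0.04, 0, 0, 1], [0, 0.03, 0, 0, 1], [0, 0.025, 0, 0, 1], [0, 0, 0, 0, 1], [0, 0, 0, 0, 1]]
  ]
}}

```text
time_s: 24.1
eef_pos: [0.4345, 0.1755, 0.3115]
eef_rot: [0.0, 0.988, 0.152, -0.0]
wrist_force: [-0.3, -0.1, 1.4]
opening: 1.001
```

Run:
```python
from h import *
w=camera("wrist");o=get_obs();print(o["time_s"],o["eef_pos"])
a=rectify(w,.511,.197,.056,.13,2200,True,.302);b=rectify(w,.511,.197,.012,.13,2200,True,.302)
cv2.imwrite("pics/w7a.png",a);cv2.imwrite("pics/w7b.png",b)
```

```text
24.15 [0.43471057 0.17477173 0.31147848]
```

View pics/w7a.png

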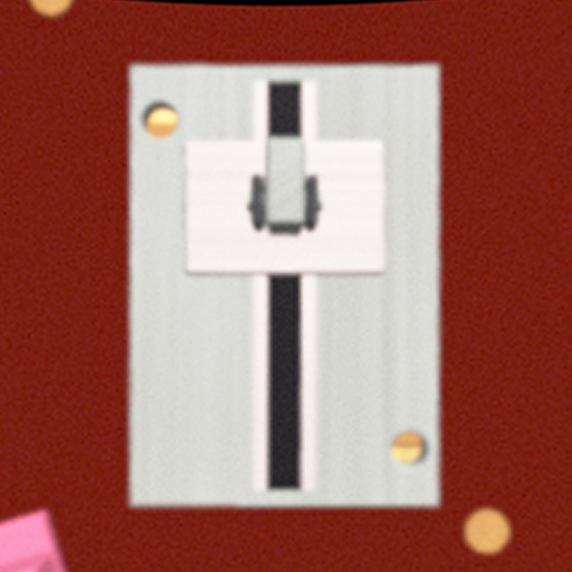

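View pics/w7b.png

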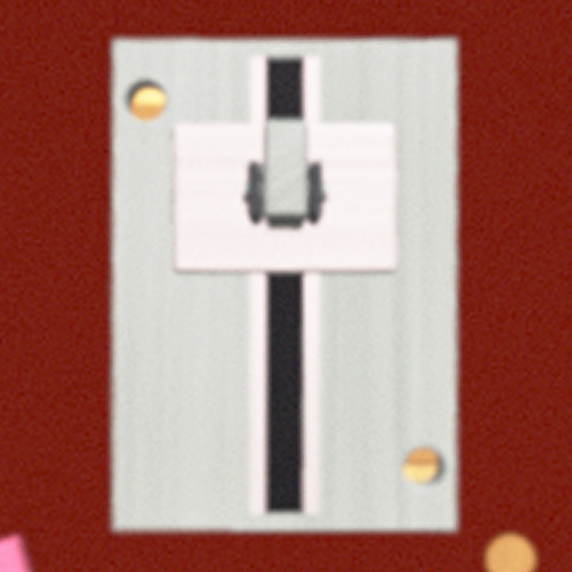

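```bash
python3 -c "
from bench import *
print(hand_in())"
```

```text
the job is handed in; nothing more can be done
None
```

The plate is on the stand, the gripper has let go, and the job is handed in at about 24 s of the 72 s allowed.

- **Finding the balance:** I gripped the large grey plate's tab and tried small lifts at two handle positions. The force was about 4.3 N with the handle at -58 mm and 7.7 N at +57 mm. That puts the balance point near +36 mm and the total weight near 0.88 kg, so I slid the handle there.
- **Lift and carry:** The full weight came up with no measurable moment. Pitch measured from the wrist view was about -0.5° ± 1°. The plate looked the same in that view once clear of the pins and again over the stand, so it stayed level.
- **Setting down:** I turned it 31° and lowered it in 1 mm steps until the stand carried the weight, then opened the gripper and backed away.
- **Last checks:** The wrist camera puts the plate within about 1 mm of the stand's measured centre, and square to it. The top camera, read by eye, gives about 2 mm.
- **Disagreements:** The stand's own position is only known to 1–2 mm. A final outline fit failed because its masks ran into neighbouring objects, so I ignored it. The wrist fit also suggested the plate hung about 4 mm lower in the grip than expected, but the contact height at set-down did not bear that out.
- **Other objects:** I did not touch the file, the tape roll, the grey frame or the look-alikes.

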